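# Mark the last knob place on a key rack in a fenced marking jig

### The job

Lay the wooden key rack flat on the sled of the marking jig, its end with the pencil cross towards the sled's end stop, and push it square and flush into the corner of the long fence and the end stop. Then slide the sled until the cross lies right under the press's point, and only then push the black press cap fully down and let it spring back. Leave the rack flush in the corner with the cross under the point, and do not disturb the other things on the table.

Things in the scene. Friction and masses are not known exactly. Their poses are not given: they have to be found in the camera images.
- rack: Key rack: light wooden board 60 (x) x 180 (y) x 18 mm, 0.17 kg, lying knobs up on the table right of the jig. Origin: centre of its underside; z up. Brass knobs (18 mm across, tops 38 mm above the underside) on its centre line at y = 0 and -60 mm; a black pencil cross at y = +60 mm. Grip it across the 60 mm width at the middle. When seated, its axes are parallel to sled_corner's.
- rack_mark (a point): Centre of the pencil cross, on the rack's top face (18 mm above its underside, x = 0, y = +60 mm of the rack).
- rack_corner (a point): The rack's lower corner at its x = +30, y = +90 mm, z = 0; this corner goes into the sled's corner.
- sled_corner (a point): Inside corner of the sled's dark fence and end stop, on the grey plate's top, 23 mm above the table. Sled axes: x points at the fence (away from the robot), y at the stop (left, to the press). The plate reaches 111 mm in -x and 215 mm in -y from here. Fence (14 thick, 230 long) and stop (15 thick) stand 16 mm above the plate. Below it: a fixed plywood base 140 x 410 mm.
- sled_handle (a point): Centre of the round dark grip of the sled's handle, an upright knob 22 mm in diameter, its grip from 45 to 67 mm above the table (this point is at 56 mm), beyond the sled's near edge (at x = -128.5, y = -25 mm from sled_corner).
- sled (a joint): Travel of the sled along its y towards the press, 0 to 0.17 m; it starts at 0 to 0.03. About 5 N moves it and it stays where it is left.
- plunger_tip (a point): Steel point of the grey C-shaped press behind the jig. Up, it is 55 mm above the table, 14 mm above a rack on the sled; it never moves sideways. The press arm over the jig is at 101 to 129 mm height, 28 to 34 mm wide along the sled's y, ending 17 mm nearer the robot than the point. The cross of a seated rack passes under the point as the sled slides.
- plunger_top (a point): Top centre of the press's black cap, 42 mm in diameter, 163 mm above the table when up, straight above the point; it is pushed straight down.
- plunger (a joint): Press plunger: 0 up, 0.014 m fully down (the point is then at the rack's surface). Spring return: about 1.6 N to start, about 6 N fully down.
- remote: Bystander: black remote control, 45 x 165 x 18, lying in front of the jig (sizes in mm). Leave it alone.
- tumbler: Bystander: clear glass tumbler, 72 diameter, 125 high (sizes in mm). Leave it alone.
- mug: Bystander: white mug, 80 diameter, 92 high (sizes in mm). Leave it alone.
- screwdriver: Bystander: screwdriver lying near the robot (sizes in mm). Leave it alone.
- case: Bystander: dark brown spectacle case, 160 x 62 x 40, at the left (sizes in mm). Leave it alone.
- glue: Bystander: closed glue bottle, 54 diameter, 130 high, far left (sizes in mm). Leave it alone.
Things that resemble listed ones, but are neither listed nor needed, are in the scene too. Leave any purple look-alike of the rack alone. There is more than one size of the part that bears plunger_tip; the job needs the larger.

How it is judged:
By the outcome, as a careful person would: the job done as asked, in the order asked, and still so for the second after the job is handed in, with the robot touching nothing.
It also fails if it takes over 64 s, if anything falls off the work surface, if the arm or the gripper's body presses on something with over 40 N, if the wrist force passes 120 N, or if a joint passes its speed limit or range.

### The arm

A 6-joint arm with a two-finger parallel gripper is mounted at the origin on the work surface. World frame = base frame: x ahead of the robot, y to its left, z up, the work surface at z = 0. Lengths are in mm, angles in rad, forces in N, time in s.
With the tool pointing down it reaches from about 275 to 1000 mm from the base axis. Payload 8.4 kg.
Tool frame: the origin (TCP) lies on the centre line of the jaws, within the pads' length; the fingertips stand 17 mm ahead of it and the grasp point (between the pads) lies 2 mm behind it (r.tcp_to_tips is the z of the fingertips in the tool frame, in mm); z points along the fingers, y is the direction in which the jaws open and shut (so a half turn about z gives the same grasp; the last joint's range is limited). The gripper opens to 85 mm and grips with 20 to 120 N. Pads are 22 mm wide; open, the fingers measure 114 mm over their backs; the gripper's body (76 mm by 85 mm) begins 54 mm behind the grasp point. The pads swing forward as they close: fully open they stand 13 mm farther back than shut.
Start: joints at [-1.283, 0.353, 1.633, -0, 1.155, -0.002], TCP at [178.599, -598.941, 248.281] pointing down, gripper open.
Joint ranges: [-2.63, 2.63], [-0.92, 2.1], [0.06, 2.66], [-1.3, 4.44], [0, 2.69], [-3.02, 3.02]. Speed limits (rad/s): [2.22, 2.22, 2.79, 3.14, 3.14, 3.14].

### API

Orientations are given as [roll, pitch, yaw] about the fixed x, y, z axes, in that order (R = Rz(yaw) Ry(pitch) Rx(roll)).
In Python, from rig import r, cams, job gives the robot as it stands.
- The arm moves only by the tool drive_tool, never from a script. Its argument "deltas" is a list of rows, each a list of 4 numbers: the shift along the tool's x, y, z in cm, then the turn about the tool's z in rad. In form: [[x, y, z, roll], ...]. A call has 1 to 12 rows; each row shifts and turns the commanded pose from where the row before left it, along the tool's axes as they then stand; what a row does not reach is not made up. A row lasts 1/12 s, in which the tool goes at most 41.7 mm and 7.16 degrees, less where a joint would pass 70% of its speed; a pose out of reach is approached as far as the arm can. A call with a gripper value outside its range is refused whole. "jaw" is the closure, from 0 (fully open) to 1 (shut), set as the call begins (left out, the last holds). The fingers move at their own pace and stop on an object; "force" is the grip in N (left out, the last holds). Time passes only in rows, so rows that do not move let the fingers close. It gives the time, the measured TCP pose, the force and the opening at its end, in the units of the state.
- r.sense(): the state, without advancing time (a new reading comes with each control period).
- cams.grab_frame(name): name is "scene" or "side" or "wrist"; returns (picture, depth): 480x640x3 uint8, red, green, blue; 480x640 float32, mm along the optical axis (not along the pixel's ray), 0 where there is no reading.
- cams.camera_params(name): a dict with "fx", "fy", "cx", "cy" (pixels), "k1" (the pictures are not rectified: a ray, as slopes to the right and down, at radius r is drawn at 1 + k1 r^2 times it, then the intrinsics apply), "R" (3x3) and "t" (3): a world point X has camera coordinates R X + t. Camera axes: x right, y down, z forward; pixel columns grow to the right and rows downward; lengths in mm; the calibration is good to about 2 mm. A picture is of the moment at which its call begins: read the wrist's pose just before it. camera_params takes no time and is no camera call; for the wrist camera it gives the pose at the moment of the call.
- job.sign_off(): hands the job in, once; it reports no verdict.
The state is a dict: "clock": time; "qpos": joint angles; "qvel": joint speeds; "joint_efforts": joint torques, N m; "eef_pos": TCP position; "tcp_rot": TCP orientation; "contact_force": force on the tool from outside, world axes, zero at the start; "wrist_torque": the same for the moment, N m; "opening": opening from 0.0 (shut) to 1.0 (fully open).
Only numpy, scipy, OpenCV 4.12 (cv2) and the standard library are available. Lean on these libraries where they do the work, as an engineer would, in place of code of your own. Each camera call takes 0.05 s, during which the arm holds its last target. There are 200 camera calls.

## Working session

There is one attempt and no reset: what is moved stays moved. The work goes in short steps, Python scripts to look and compute and a tool call to move; the robot and the scene stay as the last step left them, time stands still between calls to the robot, and variables do not carry over. Pictures are saved under pics/ and viewed, about 8 in all and at most 12, crops included, and the job is handed in when it is done.

Besides the shell and the picture viewer there is one more tool, called as name([rows], argument=value, ...), one row to a line, values as JSON. drive_tool: Moves the arm, as the interface text tells. Its arguments: {"type":"object","properties":{"deltas":{"type":"array"},"jaw":{"type":"number"},"force":{"type":"number"}},"required":["deltas"]}

```bash
mkdir -p pics; ls; cat > h.py <<'E'
import numpy as np, cv2
from rig import r,cams,job
def snap(n,f):
    p=cams.camera_params(n); im,d=cams.grab_frame(n)
    cv2.imwrite(f'pics/{f}.png',im[:,:,::-1]); np.savez(f'pics/{f}.npz',im=im,d=d,**{k:np.array(v) for k,v in p.items()}); return im,d,p
def load(f):
    z=np.load(f'pics/{f}.npz'); return z['im'],z['d'],{k:z[k] for k in ('fx','fy','cx','cy','k1','R','t')}
def slopes(p,uv):
    K=np.array([[p['fx'],0,p['cx']],[0,p['fy'],p['cy']],[0,0,1]],float)
    return cv2.undistortPoints(np.array(uv,float).reshape(-1,1,2),K,np.array([float(p['k1']),0,0,0])).reshape(-1,2)
def onplane(p,uv,z):
    s=slopes(p,uv); R=np.array(p['R']);t=np.array(p['t']).ravel()
    C=-R.T@t; D=np.c_[s,np.ones(len(s))]@R
    return C+D*((z-C[2])/D[:,2])[:,None]
def cloud(p,d):
    v,u=np.mgrid[:480,:640]; s=slopes(p,np.stack([u,v],-1).reshape(-1,2))
    X=(np.c_[s,np.ones(len(s))]*d.reshape(-1,1)-np.array(p['t']).ravel())@np.array(p['R'])
    X[d.ravel()==0]=np.nan; return X.reshape(480,640,3)
def proj(p,X):
    c=np.atleast_2d(X)@np.array(p['R']).T+np.array(p['t']).ravel(); s=c[:,:2]/c[:,2:]
    s=s*(1+float(p['k1'])*(s**2).sum(1,keepdims=True)); return s*[float(p['fx']),float(p['fy'])]+[float(p['cx']),float(p['cy'])]
E
python3 - <<'E'
from h import *
for n in ('scene','side'):
    im,d,p=snap(n,n+'0'); print(n,-np.array(p['R']).T@np.array(p['t']),np.array(p['R'])[2],p['fx'])
print(r.sense())
E
```

```text
pics
scene [1300.86678588  494.15593859  704.68614803] [-0.75576463 -0.39995766 -0.51851103] 522.8365845473887
side [ 472.92807292 -718.5885666   972.41512423] [ 0.00647432  0.66075477 -0.75057392] 564.3618693653001
{'clock': 0.1, 'qpos': array([-1.28342173e+00,  3.53591265e-01,  1.63405031e+00, -2.86127100e-05,
        1.15521490e+00, -2.36553334e-03]), 'qvel': array([ 0.0001746 , -0.00049362, -0.0019447 ,  0.00177033, -0.00047862,
       -0.0013061 ]), 'joint_efforts': array([ 2.60243824e-04, -6.06354976e+01, -3.42819679e+01,  2.04764137e-05,
        3.94951261e-03, -1.45006260e-05]), 'eef_pos': array([ 178.46183018, -598.55555016,  247.63306175]), 'tcp_rot': array([-3.14032878e+00,  2.31729479e-05,  2.89751712e-01]), 'contact_force': array([-0.23961778, -0.60988241,  0.07808687]), 'wrist_torque': array([-0.05884714,  0.02708401,  0.01993526]), 'opening': 0.9992673753782224}
```

View pics/scene0.png

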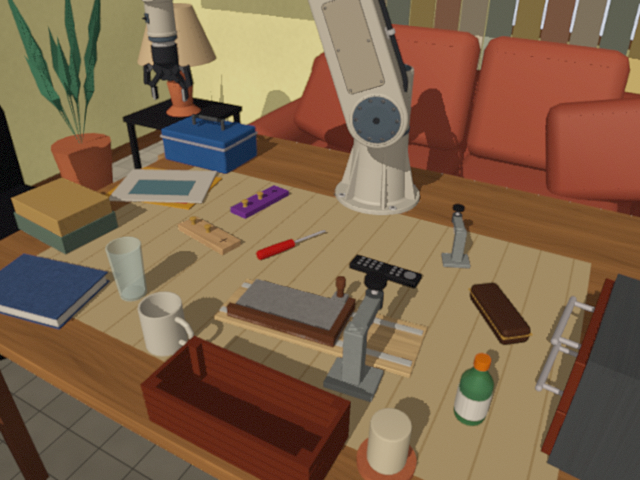

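View pics/side0.png

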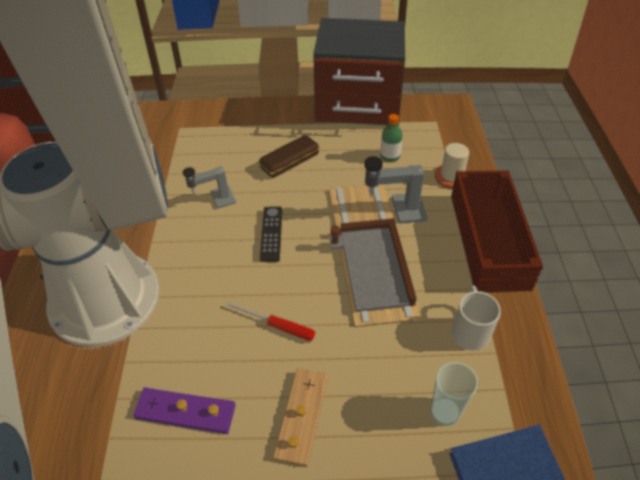

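Two racks are in view. In the side image the wooden one is at (300,415), with a cross at (309,384); the purple look-alike is at (185,410). There are also two presses: the large one's cap is at (373,165) beside the jig, and the small one's is at (190,175). The wooden rack and the large press match the description. I'll measure them and confirm with a crop.

```bash
python3 - <<'E'
from h import *
im,d,p=load('side0'); X=cloud(p,d)
hsv=cv2.cvtColor(im,cv2.COLOR_RGB2HSV)
# rack: top face by height
box=np.zeros((480,640),bool); box[355:475,255:345]=1
m=box&(X[...,2]>11)&(X[...,2]<60)
def rect(m,z):
    c=max(cv2.findContours(m.astype(np.uint8),cv2.RETR_EXTERNAL,cv2.CHAIN_APPROX_NONE)[0],key=cv2.contourArea).reshape(-1,2)
    P=onplane(p,c,z)[:,:2].astype(np.float32); return cv2.minAreaRect(P)
t=box&(X[...,2]>11)&(X[...,2]<24); t=cv2.morphologyEx(t.astype(np.uint8),cv2.MORPH_CLOSE,np.ones((7,7)))
print('rack rect',rect(t,18),'z med',np.nanmedian(X[...,2][t>0]))
dark=box&(t>0)&(im.max(2)<110); print('dark px',dark.sum(), np.argwhere(dark)[:,::-1].mean(0) if dark.any() else 0)
print('cross@(309,384)',onplane(p,[[309,384]],18))
k=box&(X[...,2]>30)&(X[...,2]<45); print('knob pts',k.sum());
n,l,s,c=cv2.connectedComponentsWithStats(k.astype(np.uint8))
for i in range(1,n):
    if s[i,4]>5: print('knob',np.nanmedian(X[l==i],0),c[i])
# sled plate : grey
b2=np.zeros((480,640),bool); b2[200:330,325:425]=1
pl=b2&(X[...,2]>19)&(X[...,2]<28)&(hsv[...,1]<60)
pl=cv2.morphologyEx(pl.astype(np.uint8),cv2.MORPH_OPEN,np.ones((5,5)))
print('plate',rect(pl,23),np.nanmedian(X[...,2][pl>0]))
fs=b2&(X[...,2]>34)&(X[...,2]<43)
print('fence/stop top',rect(fs,39),fs.sum())
kb=b2&(X[...,2]>58)&(X[...,2]<75); print('handle',np.nanmedian(X[kb],0),kb.sum(),np.argwhere(kb)[:,::-1].mean(0))
b3=np.zeros((480,640),bool); b3[145:200,355:400]=1
cap=b3&(X[...,2]>155)&(X[...,2]<170); print('cap',cap.sum(),np.nanmean(X[cap],0)); 
c=max(cv2.findContours(cap.astype(np.uint8),0,1)[0],key=cv2.contourArea).reshape(-1,2);print(cv2.minEnclosingCircle(onplane(p,c,163)[:,:2].astype(np.float32)))
b=[cv2.resize(im[y:y+h,x:x+w],(400,400*h//w),interpolation=2) for x,y,w,h in((250,350,100,130),(325,145,110,143))]
cv2.imwrite('pics/crop1.png',np.hstack([q[:520] for q in b])[:,:,::-1])
E
```

```text
rack rect ((433.24212646484375, -283.8388671875), (181.27601623535156, 61.604644775390625), 77.4194107055664) z med 17.425800862109995
dark px 39 [285.02564103 427.53846154]
cross@(309,384) [[ 447.92580512 -222.98058316   18.        ]]
knob pts 158
knob [ 433.77347008 -283.21073296   36.04355304] [300.92537313 409.71641791]
knob [ 420.17194441 -341.16580484   35.71142445] [293.36263736 440.95604396]
plate ((591.8182983398438, 28.408069610595703), (111.26737976074219, 166.99661254882812), 5.742056369781494) 22.70722266243929
fence/stop top ((595.85009765625, 59.8034553527832), (125.12781524658203, 232.26724243164062), 6.313374996185303) 902
handle [508.34385131 123.86355514  64.89885852] 71 [334.54929577 229.71830986]
cap 216 [595.95937333 233.39431626 161.293625  ]
((595.844482421875, 231.25511169433594), 23.997323989868164)
```

View pics/crop1.png

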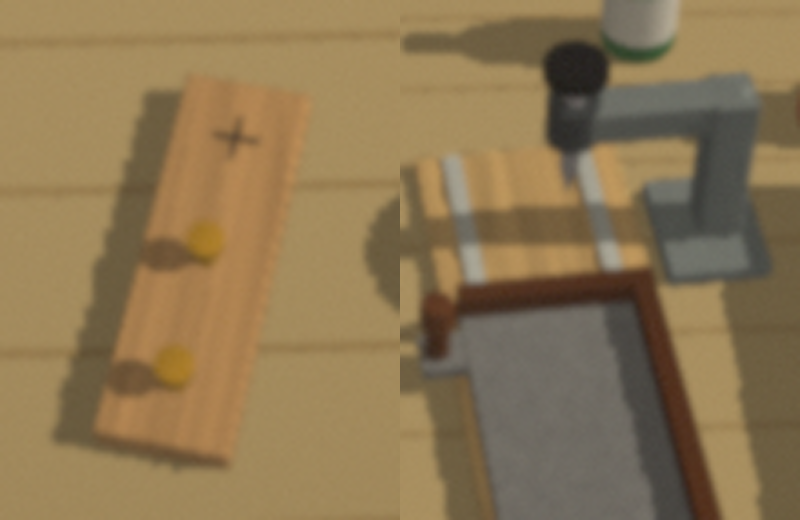

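The crop confirms it: the wooden rack carries the cross, and the large press stands at the jig. The sizes agree: rack 181x62, sled frame 125x232, and the predicted handle is within 2 mm of the measured one. The predicted cross line passes within 0.5 mm of the point. I'll write a row planner and start moving.

```bash
cat > plan.py <<'E'
import sys
from h import *
# plan x y z yaw n : rows from the measured pose (tool down); straight line, even turn
def plan(x,y,z,yaw,n,start=None):
    s=r.sense(); P=np.array(s['eef_pos']) if start is None else np.array(start[:3]); w=s['tcp_rot'][2] if start is None else start[3]
    dw=(yaw-w+np.pi)%(2*np.pi)-np.pi; D=(np.array([x,y,z])-P)/10/n; out=[]
    for i in range(n):
        a=w+dw*i/n; out.append([round(float(v),2) for v in (D[0]*np.cos(a)+D[1]*np.sin(a), D[0]*np.sin(a)-D[1]*np.cos(a), -D[2])]+[round(-dw/n,3)])
    print(out if len({tuple(o) for o in out})>1 else (n,'x',out[0]))
if __name__=='__main__':
    a=[float(v) for v in sys.argv[1:]]; plan(*a[:4],int(a[4]))
E
python3 plan.py 433.3 -283.8 130 1.351 12
```

```text
[[2.78, -1.91, 0.98, np.float64(-0.088)], [2.94, -1.65, 0.98, np.float64(-0.088)], [3.08, -1.39, 0.98, np.float64(-0.088)], [3.19, -1.11, 0.98, np.float64(-0.088)], [3.27, -0.82, 0.98, np.float64(-0.088)], [3.33, -0.53, 0.98, np.float64(-0.088)], [3.37, -0.24, 0.98, np.float64(-0.088)], [3.37, 0.06, 0.98, np.float64(-0.088)], [3.36, 0.36, 0.98, np.float64(-0.088)], [3.31, 0.66, 0.98, np.float64(-0.088)], [3.24, 0.95, 0.98, np.float64(-0.088)], [3.14, 1.23, 0.98, np.float64(-0.088)]]
```

drive_tool([
  [2.78,-1.91,0.98,-0.088],
  [2.94,-1.65,0.98,-0.088],
  [3.08,-1.39,0.98,-0.088],
  [3.19,-1.11,0.98,-0.088],
  [3.27,-0.82,0.98,-0.088],
  [3.33,-0.53,0.98,-0.088],
  [3.37,-0.24,0.98,-0.088],
  [3.37,0.06,0.98,-0.088],
  [3.36,0.36,0.98,-0.088],
  [3.31,0.66,0.98,-0.088],
  [3.24,0.95,0.98,-0.088],
  [3.14,1.23,0.98,-0.088],
], jaw=0)

```text
clock: 1.1
eef_pos: [434.9, -283.3, 130.1]
tcp_rot: [-3.141, -0.0, 1.35]
contact_force: [-0.6, 0.2, -0.3]
opening: 0.998
```

drive_tool([
  [0,0,0,0],
  [0,0,0,0],
])

```text
clock: 1.27
eef_pos: [434.6, -283.3, 130.0]
tcp_rot: [-3.14, -0.001, 1.349]
contact_force: [-0.2, -0.7, 0.5]
opening: 1.002
```

```bash
python3 - <<'E'
from h import *
im,d,p=snap('wrist','w1'); X=cloud(p,d)
t=(X[...,2]>11)&(X[...,2]<24); t=cv2.morphologyEx(t.astype(np.uint8),cv2.MORPH_CLOSE,np.ones((9,9)))
n,l,s,c=cv2.connectedComponentsWithStats(t)
for i in range(1,n):
    if s[i,4]>500:
        q=max(cv2.findContours((l==i).astype(np.uint8),0,1)[0],key=cv2.contourArea).reshape(-1,2)
        print(s[i],cv2.minAreaRect(onplane(p,q,18)[:,:2].astype(np.float32)))
k=(X[...,2]>33)&(X[...,2]<42);n,l,s,c=cv2.connectedComponentsWithStats(k.astype(np.uint8))
for i in range(1,n):
    if s[i,4]>100: print('k',s[i,4],np.nanmedian(X[l==i],0))
E
python3 plan.py 433.3 -283.8 22 1.351 8
```

```text
[  270    84   109   280 26082] ((434.0650634765625, -282.20269775390625), (179.55152893066406, 59.83998107910156), 77.10099029541016)
[    0   235   142    95 11118] ((262.6740417480469, -274.831787109375), (62.165584564208984, 95.45535278320312), 80.16300201416016)
[189 431  46  49 579] ((315.86468505859375, -429.5220642089844), (15.81698989868164, 50.01495361328125), 9.755600929260254)
k 752 [ 434.31113484 -281.14876711   37.43183105]
k 746 [ 278.08387552 -277.45475337   37.3434776 ]
k 631 [ 421.16217159 -339.01644108   37.26438329]
(8, 'x', [0.0, -0.01, 1.35, np.float64(-0.001)])
```

drive_tool([
  [0.01,-0.01,1.36,0],
  [0.01,-0.01,1.36,0],
  [0.01,-0.01,1.36,0],
  [0.01,0,1.36,0],
  [0,0,1.36,0],
  [0,0,1.36,0],
  [0,0,1.36,0],
  [0,0,1.36,0],
])

```text
clock: 1.98
eef_pos: [433.4, -285.9, 21.7]
tcp_rot: [3.141, 0.0, 1.343]
contact_force: [-0.1, -0.3, -0.4]
opening: 0.999
```

drive_tool([
  [0,0,0,0],
  [0,0,0,0],
  [0,0,0,0],
  [0,0,0,0],
  [0,0,0,0],
  [0,0,0,0],
  [0,0,0,0],
  [0,0,0,0],
], jaw=1, force=40)

```text
clock: 2.65
eef_pos: [434.3, -284.8, 22.5]
tcp_rot: [3.141, 0.001, 1.346]
contact_force: [-2.1, -0.1, 6.7]
opening: 0.684
```

```bash
python3 -c "
from h import *
s=r.sense();print(s['eef_pos'],s['tcp_rot'],s['opening'],r.tcp_to_tips)
e=s['eef_pos'];from plan import plan
plan(e[0],e[1],e[2]+90,s['tcp_rot'][2],6)"
```

```text
[ 434.33090437 -284.82713017   22.53097323] [3.14069624e+00 6.08142907e-04 1.34588356e+00] 0.683975138998951 17.0
(6, 'x', [0.0, 0.0, -1.5, np.float64(-0.0)])
```

drive_tool([
  [0,0,-1.5,0],
  [0,0,-1.5,0],
  [0,0,-1.5,0],
  [0,0,-1.5,0],
  [0,0,-1.5,0],
  [0,0,-1.5,0],
  [0,0,0,0],
])

```text
clock: 3.23
eef_pos: [435.4, -285.1, 114.3]
tcp_rot: [3.138, 0.001, 1.346]
contact_force: [0.5, -0.2, -1.8]
opening: 0.686
```

```bash
sed -i 's/\[round(-dw\/n,3)\]/[round(float(-dw\/n),3)]/' plan.py; python3 plan.py 589.4 58.9 115 1.681 12
```

```text
[[3.08, 0.61, -0.01, -0.028], [3.06, 0.7, -0.01, -0.028], [3.04, 0.78, -0.01, -0.028], [3.02, 0.87, -0.01, -0.028], [2.99, 0.95, -0.01, -0.028], [2.97, 1.03, -0.01, -0.028], [2.94, 1.12, -0.01, -0.028], [2.9, 1.2, -0.01, -0.028], [2.87, 1.28, -0.01, -0.028], [2.83, 1.36, -0.01, -0.028], [2.79, 1.44, -0.01, -0.028], [2.75, 1.51, -0.01, -0.028]]
```

drive_tool([
  [3.08,0.61,0,-0.028],
  [3.06,0.7,0,-0.028],
  [3.04,0.78,0,-0.028],
  [3.02,0.87,0,-0.028],
  [2.99,0.95,0,-0.028],
  [2.97,1.03,0,-0.028],
  [2.94,1.12,0,-0.028],
  [2.9,1.2,0,-0.028],
  [2.87,1.28,0,-0.028],
  [2.83,1.36,0,-0.028],
  [2.79,1.44,0,-0.028],
  [2.75,1.51,0,-0.028],
])

```text
clock: 4.23
eef_pos: [587.9, 61.3, 110.8]
tcp_rot: [-3.141, -0.0, 1.683]
contact_force: [0.5, -0.4, -2.1]
opening: 0.685
```

drive_tool([
  [0,0,0,0],
  [0,0,0,0],
])

```text
clock: 4.4
eef_pos: [587.8, 61.1, 110.8]
tcp_rot: [-3.141, -0.0, 1.684]
contact_force: [-0.9, -0.5, -1.6]
opening: 0.684
```

```bash
python3 - <<'E'
from h import *
from plan import plan
im,d,p=snap('wrist','w2'); s=r.sense(); print(s['eef_pos'],s['tcp_rot'],s['opening'])
cv2.imwrite('pics/w2.png',im[:,:,::-1])
plan(589.4,58.9,50,1.681,8)
E
```

```text
[587.19208958  59.9749246  110.78951714] [-3.13994696e+00  1.39042440e-04  1.68302772e+00] 0.6839503742140073
(8, 'x', [-0.02, 0.03, 0.76, 0.0])
```

View pics/w2.png

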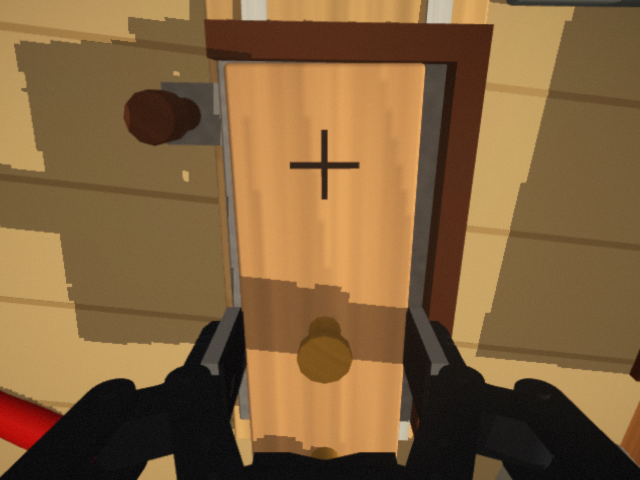

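The wrist picture shows the rack held level over the plate, cross at (324,165) towards the stop, fence to the right. The outer top corners of stop and fence are at (206,21) and (492,26). I'll cross-check those before lowering.

```bash
python3 - <<'E'
from h import *
im,d,p=load('w2'); a,b=onplane(p,[[206,21],[492,26]],39); print(a,b,np.linalg.norm(b-a))
c=onplane(p,[[452,330]],39); ax=b-a; print('x angle',np.arctan2(ax[1],ax[0]))
X=cloud(p,d); m=(X[...,2]>35)&(X[...,2]<43)&(im[...,0]<130)&(im[...,2]<70); P=X[m][:,:2]
print(cv2.minAreaRect(P.astype(np.float32)))
f=m.copy(); f[:80]=0; P=X[f][:,:2]; v=cv2.fitLine(P.astype(np.float32),2,0,.01,.01).ravel(); print('fence dir',np.arctan2(v[1],v[0]),f.sum(),v)
print('cross',onplane(p,[[324,165]],18+110.8-22.5)); print('rack top corners',onplane(p,[[226,65],[425,65]],18+110.8-22.5))
E
```

```text
[523.60107675 169.26381215  39.        ] [647.06537392 181.44208937  39.        ] 124.06346405127715
x angle 0.09832000372599738
((639.6096801757812, 57.85768127441406), (142.69996643066406, 312.7688293457031), 31.635997772216797)
fence dir -1.3981534 7690 [ 1.7178656e-01 -9.8513418e-01  6.4633392e+02  1.0182648e+02]
cross [[580.34887466 123.69837556 106.3       ]]
rack top corners [[548.22988907 149.59023626 106.3       ]
 [606.63884729 156.29943207 106.3       ]]
```

drive_tool([
  [0,0,0.79,0],
  [0,0,0.79,0],
  [0,0,0.79,0],
  [0,0,0.79,0],
  [0,0,0.79,0],
  [0,0,0.79,0],
  [0,0,0.79,0],
  [0,0,0.79,0.009],
  [0,0,0,0],
])

```text
clock: 5.2
eef_pos: [586.9, 59.5, 46.8]
tcp_rot: [-3.139, -0.0, 1.672]
contact_force: [-0.8, -0.2, -1.4]
opening: 0.689
```

drive_tool([
  [0,0,0.1,0],
  [0,0,0,0],
])

```text
clock: 5.37
eef_pos: [588.0, 59.7, 47.7]
tcp_rot: [3.142, -0.0, 1.673]
contact_force: [-0.2, 0.3, -1.2]
opening: 0.683
```

drive_tool([
  [0,0,0.1,0],
  [0,0,0,0],
])

```text
clock: 5.53
eef_pos: [588.2, 59.7, 47.0]
tcp_rot: [3.141, 0.0, 1.673]
contact_force: [0.1, -0.9, -0.3]
opening: 0.684
```

drive_tool([
  [0,0,0.1,0],
  [0,0,0,0],
])

```text
clock: 5.7
eef_pos: [588.0, 59.6, 45.8]
tcp_rot: [3.141, 0.0, 1.673]
contact_force: [-0.5, 0.5, -1.8]
opening: 0.686
```

drive_tool([
  [0,0,0,0],
  [0,0,0,0],
  [0,0,0,0],
  [0,0,0,0],
], jaw=0.16)

```text
clock: 6.03
eef_pos: [588.0, 59.6, 45.8]
tcp_rot: [3.141, -0.0, 1.673]
contact_force: [0.3, 0.6, 0.8]
opening: 0.843
```

drive_tool([
  [0,0,-1.5,0],
  [0,0,-1.5,0],
  [0,0,-1.5,0],
  [0,0,0,0],
])

```text
clock: 6.37
eef_pos: [589.7, 59.8, 93.3]
tcp_rot: [3.137, 0.0, 1.673]
contact_force: [0.4, -0.0, 0.2]
opening: 0.836
```

drive_tool([
  [0,-1.8,0,0],
  [0,-1.8,0,0],
  [0,-1.8,0,0],
  [0,0,0,0],
  [0,0,0,0],
  [0,0,0,0],
  [0,0,0,0],
  [0,0,0,0],
], jaw=1)

```text
clock: 7.03
eef_pos: [535.0, 54.2, 90.6]
tcp_rot: [3.141, -0.0, 1.673]
contact_force: [0.5, -0.7, 0.2]
opening: 0.002
```

```bash
python3 - <<'E'
from h import *
s=r.sense(); print(s['eef_pos'],s['tcp_rot'],s['opening'])
im,d,p=snap('wrist','w3')
E
```

```text
[535.04891126  54.19154774  90.62355101] [ 3.14093531e+00 -5.18055024e-06  1.67276028e+00] 0.0016747535481393644
```

View pics/w3.png

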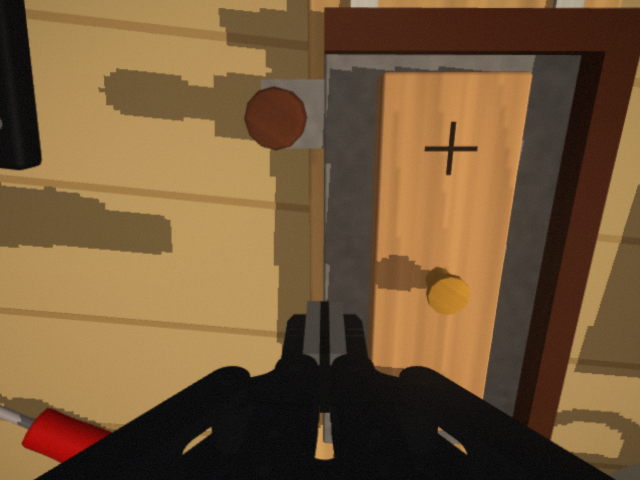

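drive_tool([
  [0,0,1.1,0],
  [0,0,1.1,0],
  [0,0,1.1,0],
  [0,0,1.1,0],
  [0,0,0,0],
])

```text
clock: 7.5
eef_pos: [532.4, 53.9, 43.8]
tcp_rot: [-3.137, -0.0, 1.673]
contact_force: [0.4, -0.0, 0.0]
opening: -0.003
```

drive_tool([
  [0,0.3,0,0],
  [0,0.3,0,0],
  [0,0.3,0,0],
  [0,0.3,0,0],
  [0,0.3,0,0],
  [0,0.3,0,0],
  [0,0.3,0,0],
  [0,0.3,0,0],
  [0,0.3,0,0],
  [0,0.3,0,0],
])

```text
clock: 8.33
eef_pos: [563.7, 57.1, 46.8]
tcp_rot: [-3.14, -0.0, 1.673]
contact_force: [-5.4, -0.3, 6.2]
opening: 0.004
```

drive_tool([
  [0,0.15,0,0],
  [0,0.15,0,0],
  [0,0.15,0,0],
  [0,0,0,0],
])

```text
clock: 8.67
eef_pos: [568.4, 57.6, 46.9]
tcp_rot: [-3.141, -0.0, 1.673]
contact_force: [-4.0, -0.7, 4.9]
opening: -0.0
```

drive_tool([
  [0,0.15,0,0],
  [0,0.15,0,0],
  [0,0,0,0],
])

```text
clock: 8.92
eef_pos: [571.0, 58.0, 46.8]
tcp_rot: [-3.14, -0.0, 1.673]
contact_force: [-4.9, -0.0, 6.2]
opening: -0.003
```

drive_tool([
  [0,0,-0.2,0],
  [0,0,0,0],
])

```text
clock: 9.08
eef_pos: [572.0, 58.0, 49.0]
tcp_rot: [3.141, -0.0, 1.673]
contact_force: [-1.4, 1.5, 1.0]
opening: -0.001
```

```bash
python3 - <<'E'
from h import *
s=r.sense(); print(s['eef_pos'],s['contact_force'])
im,d,p=snap('wrist','w4')
im2,d2,p2=snap('side','s4')
cv2.imwrite('pics/c4.png',np.vstack([cv2.resize(im[:,150:],(600,588-0))[:300],cv2.resize(im2[190:330,310:430],(600,700))[:300]])[:,:,::-1])
cv2.imwrite('pics/c4.png',np.hstack([cv2.resize(im,(480,360)),cv2.resize(im2[190:330,315:435],(308,360))])[:,:,::-1])
E
```

```text
[571.98560373  58.0137328   48.96050671] [-1.44388315  1.47817499  1.04788673]
```

View pics/c4.png

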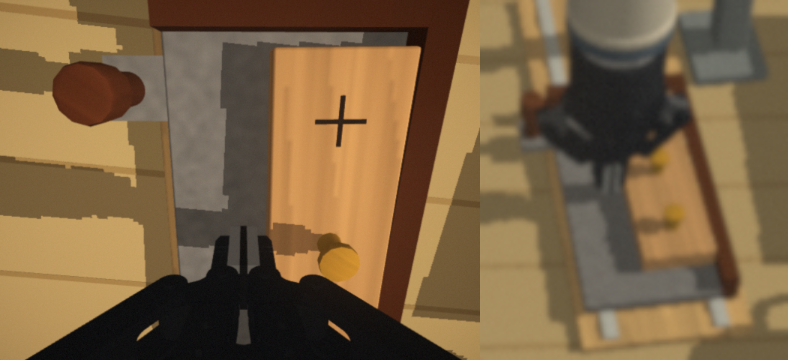

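Crop c4: the rack is nearly at the fence, with a gap of about 10 mm to the stop. The tips had been rubbing the plate; raising 2 mm cleared them. I'll continue the push.

drive_tool([
  [0,0.1,0,0],
  [0,0.1,0,0],
  [0,0.1,0,0],
  [0,0,0,0],
])

```text
clock: 9.52
eef_pos: [572.6, 58.2, 48.6]
tcp_rot: [-3.138, -0.0, 1.673]
contact_force: [-8.1, 0.4, 9.8]
opening: -0.002
```

drive_tool([
  [0,0.1,0,0],
  [0,0.1,0,0],
  [0,0,0,0],
])

```text
clock: 9.77
eef_pos: [573.4, 58.5, 48.5]
tcp_rot: [-3.135, -0.001, 1.673]
contact_force: [-13.2, 1.9, 13.6]
opening: -0.002
```

drive_tool([
  [0,0.1,0,0],
  [0,0.1,0,0],
  [0,0,0,0],
])

```text
clock: 10.02
eef_pos: [573.7, 58.5, 48.4]
tcp_rot: [-3.132, -0.0, 1.673]
contact_force: [-18.7, 0.6, 18.5]
opening: -0.001
```

drive_tool([
  [0,-0.5,0,0],
  [0,-0.5,0,0],
  [0,0,-2,0],
  [0,0,-2,0],
  [0,0,-2,0],
  [0,0,0,0],
])

```text
clock: 10.52
eef_pos: [571.2, 57.8, 112.2]
tcp_rot: [3.135, 0.0, 1.673]
contact_force: [1.3, -0.5, -0.4]
opening: 0.002
```

```bash
python3 - <<'E'
from h import *
from plan import plan
im,d,p=load('w4'); c=onplane(p,[[455,161]],41)[0]; print('cross',c)
a=.103; xh=np.array([np.cos(a),np.sin(a)]); yh=np.array([-xh[1],xh[0]])
print('rack -y end',c[:2]-150*yh,'corner est', c[:2]+30*xh+30*yh)
im,d,p=snap('wrist','w5'); X=cloud(p,d)
plan(*(c[:2]-(150+24)*yh),100,1.673,7)
E
```

```text
cross [607.69865761 125.85023565  41.        ]
rack -y end [623.12135392 -23.35479254] corner est [634.45512398 158.77578056]
(7, 'x', [-1.57, 0.63, 0.15, -0.0])
```

drive_tool([
  [-1.57,0.63,0.15,0],
  [-1.57,0.63,0.15,0],
  [-1.57,0.63,0.15,0],
  [-1.57,0.63,0.15,0],
  [-1.57,0.63,0.15,0],
  [-1.57,0.63,0.15,0],
  [-1.57,0.63,0.15,0],
  [0,0,0,0],
  [0,0,0,0],
])

```text
clock: 11.32
eef_pos: [623.8, -48.2, 97.7]
tcp_rot: [-3.141, -0.0, 1.671]
contact_force: [-1.7, -0.1, -1.6]
opening: -0.002
```

```bash
python3 - <<'E'
from h import *
s=r.sense(); print(s['eef_pos'])
im,d,p=snap('wrist','w6')
E
```

```text
[623.827615   -48.24816925  97.68446781]
```

View pics/w6.png

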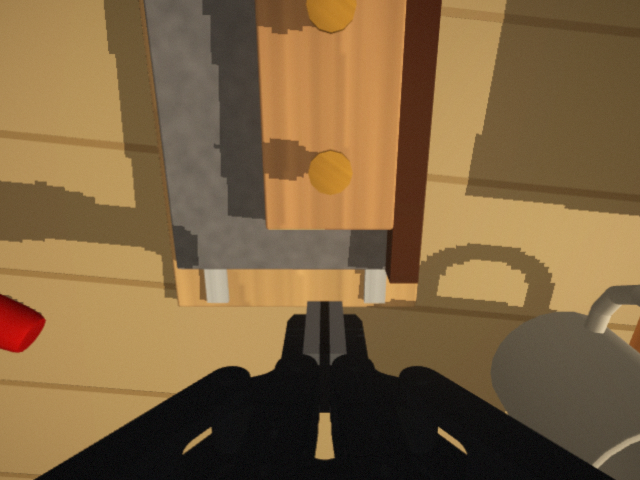

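The wrist picture shows the rack flush along the fence. Its near end is at row 229, and the tips are in line with its centre, clear of the mug. I'll lower and push along y.

drive_tool([
  [0,0,1.2,0],
  [0,0,1.2,0],
  [0,0,1.2,0],
  [0,0,1.2,0],
  [0,0,0,0],
])

```text
clock: 11.78
eef_pos: [621.4, -46.7, 46.8]
tcp_rot: [-3.137, -0.001, 1.673]
contact_force: [-0.6, -0.3, 0.2]
opening: -0.004
```

drive_tool([
  [0.2,0,0,0],
  [0.2,0,0,0],
  [0.2,0,0,0],
  [0.2,0,0,0],
  [0.2,0,0,0],
  [0.2,0,0,0],
  [0.2,0,0,0],
])

```text
clock: 12.37
eef_pos: [622.3, -33.1, 50.5]
tcp_rot: [3.141, 0.0, 1.673]
contact_force: [0.0, -2.1, 1.1]
opening: -0.003
```

drive_tool([
  [0.15,0,0,0],
  [0.15,0,0,0],
  [0.15,0,0,0],
])

```text
clock: 12.62
eef_pos: [621.9, -28.8, 50.4]
tcp_rot: [3.141, 0.0, 1.673]
contact_force: [-0.3, -1.6, 1.0]
opening: -0.001
```

drive_tool([
  [0.1,0,0,0],
  [0.1,0,0,0],
  [0.1,0,0,0],
])

```text
clock: 12.87
eef_pos: [621.5, -26.2, 50.3]
tcp_rot: [3.141, 0.001, 1.673]
contact_force: [0.1, -4.8, 2.1]
opening: 0.003
```

drive_tool([
  [0.1,0,0,0],
  [0.1,0,0,0],
  [0.1,0,0,0],
])

```text
clock: 13.12
eef_pos: [621.2, -23.3, 50.3]
tcp_rot: [3.141, 0.001, 1.673]
contact_force: [0.0, -5.1, 2.3]
opening: 0.0
```

drive_tool([
  [-0.5,0,0,0],
  [0,0,-2,0],
  [0,0,-2,0],
  [0,0,0,0],
  [0,0,0,0],
])

```text
clock: 13.53
eef_pos: [622.2, -27.8, 91.0]
tcp_rot: [3.14, -0.0, 1.673]
contact_force: [0.6, 0.4, -0.4]
opening: -0.003
```

```bash
python3 plan.py 553.5 71.5 88 1.673 7; python3 -c "
from h import *
snap('wrist','w7')"
```

```text
(7, 'x', [1.51, -0.83, 0.04, -0.0])
```

drive_tool([
  [1.51,-0.83,0.04,0],
  [1.51,-0.83,0.04,0],
  [1.51,-0.83,0.04,0],
  [1.51,-0.83,0.04,0],
  [1.51,-0.83,0.04,0],
  [1.51,-0.83,0.04,0],
  [1.51,-0.83,0.04,0],
  [0,0,0,0],
  [0,0,0,0],
])

```text
clock: 14.33
eef_pos: [551.8, 72.9, 87.2]
tcp_rot: [-3.141, 0.0, 1.675]
contact_force: [-0.1, -1.0, -0.2]
opening: -0.003
```

drive_tool([
  [0,0,1.3,0],
  [0,0,1.3,0],
  [0,0,1.2,0],
  [0,0,0,0],
  [0,0,0,0],
])

```text
clock: 14.75
eef_pos: [552.6, 71.2, 48.7]
tcp_rot: [-3.14, 0.0, 1.673]
contact_force: [0.1, 0.4, -0.5]
opening: -0.002
```

drive_tool([
  [0,0.2,0,0],
  [0,0.2,0,0],
  [0,0.2,0,0],
  [0,0.2,0,0],
  [0,0.2,0,0],
  [0,0.2,0,0],
  [0,0.2,0,0],
])

```text
clock: 15.33
eef_pos: [567.2, 72.9, 49.5]
tcp_rot: [3.141, -0.0, 1.673]
contact_force: [-0.5, 1.0, -0.4]
opening: -0.002
```

drive_tool([
  [0,0.15,0,0],
  [0,0.15,0,0],
  [0,0,0,0],
])

```text
clock: 15.58
eef_pos: [570.2, 73.2, 49.4]
tcp_rot: [3.141, -0.0, 1.673]
contact_force: [0.4, -1.0, -0.5]
opening: 0.0
```

drive_tool([
  [0,0.15,0,0],
  [0,0.15,0,0],
  [0,0,0,0],
])

```text
clock: 15.83
eef_pos: [571.7, 73.3, 49.1]
tcp_rot: [-3.139, 0.0, 1.673]
contact_force: [-4.6, -0.3, 3.6]
opening: 0.0
```

drive_tool([
  [0,0.15,0,0],
  [0,0.1,0,0],
  [0,0,0,0],
])

```text
clock: 16.08
eef_pos: [572.1, 73.3, 49.0]
tcp_rot: [-3.135, 0.0, 1.673]
contact_force: [-12.5, -0.8, 9.4]
opening: 0.001
```

drive_tool([
  [0,-0.6,0,0],
  [0,-0.6,0,0],
  [0,0,-2,0],
  [0,0,-2,0],
  [0,0,-2,0],
  [0,0,0,0],
])

```text
clock: 16.58
eef_pos: [565.9, 72.8, 113.0]
tcp_rot: [3.135, -0.0, 1.673]
contact_force: [1.1, 0.8, 0.2]
opening: 0.003
```

```bash
python3 - <<'E'
from h import *
im,d,p=snap('wrist','w8'); s=r.sense(); print(s['eef_pos'])
snap('side','s8'); snap('scene','c8')
E
```

```text
[565.10797421  72.70362527 111.3763063 ]
```

View pics/w8.png

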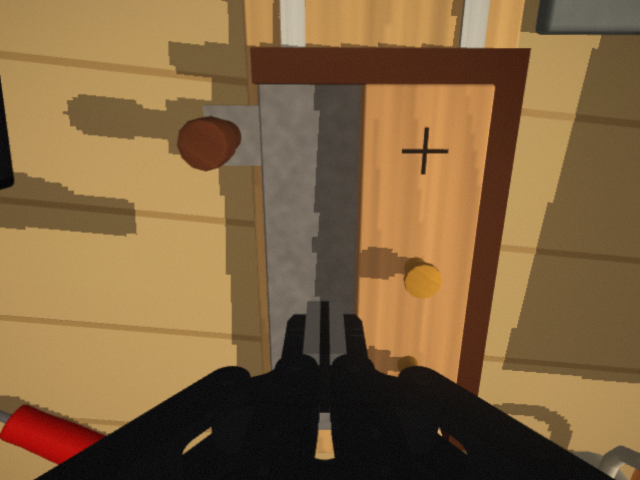

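The wrist picture shows the rack flush against the fence and the stop, the cross at (425,151) and the handle top at (209,143). Next I'll compute the handle grasp and the slide distance.

```bash
python3 - <<'E'
from h import *
from plan import plan
im,d,p=load('w8'); X=cloud(p,d)
c=onplane(p,[[425,151]],41)[0]; print('cross',c)
a,b=onplane(p,[[251,48],[529,50]],39); print('outer stop corners',a,b,np.linalg.norm(b-a),np.arctan2(*(b-a)[1::-1]))
hm=(X[...,2]>58)&(X[...,2]<75); hm[:,260:]=0; print('handle',np.nanmean(X[hm],0),hm.sum(),onplane(p,[[203,147]],67))
al=.1; xh=np.array([np.cos(al),np.sin(al)]);yh=np.array([-xh[1],xh[0]])
H=c[:2]+30*xh+30*yh-128.5*xh-25*yh; print('handle from rack',H)
q=np.array([595.9,232.]); print('cross->tip in sled axes',(q-c[:2])@xh,(q-c[:2])@yh)
plan(H[0],H[1],111,.1,12)
E
```

```text
cross [608.00908803 136.84865647  41.        ]
outer stop corners [522.9268644  173.34580828  39.        ] [646.75280876 185.27869995  39.        ] 124.39959163178352 0.09607159931957444
handle [510.37887221 132.85458004  67.14114301] 2298 [[509.55399801 131.50071857  67.        ]]
handle from rack [509.50201067 131.99008575]
cross->tip in sled axes -2.549309303784194 95.8848747767214
[[0.54, -0.4, -0.02, 0.131], [0.48, -0.46, -0.02, 0.131], [0.42, -0.52, -0.02, 0.131], [0.35, -0.57, -0.02, 0.131], [0.27, -0.61, -0.02, 0.131], [0.19, -0.64, -0.02, 0.131], [0.1, -0.66, -0.02, 0.131], [0.01, -0.67, -0.02, 0.131], [-0.07, -0.66, -0.02, 0.131], [-0.16, -0.65, -0.02, 0.131], [-0.24, -0.62, -0.02, 0.131], [-0.32, -0.59, -0.02, 0.131]]
```

drive_tool([
  [0.54,-0.4,0,0.12],
  [0.48,-0.46,0,0.12],
  [0.42,-0.52,0,0.12],
  [0.35,-0.57,0,0.12],
  [0.27,-0.61,0,0.12],
  [0.19,-0.64,0,0.12],
  [0.1,-0.66,0,0.12],
  [0.01,-0.67,0,0.12],
  [-0.07,-0.66,0,0.12],
  [-0.16,-0.65,0,0.12],
  [-0.24,-0.62,0,0.12],
  [-0.32,-0.59,0,0.12],
], jaw=0.35)

```text
clock: 17.73
eef_pos: [505.3, 128.7, 108.1]
tcp_rot: [3.142, 0.002, 0.227]
contact_force: [-0.3, 0.4, 0.1]
opening: 0.646
```

drive_tool([
  [0,0,0,0.12],
  [0,0,0,0.01],
  [0,0,0,0],
])

```text
clock: 17.98
eef_pos: [505.9, 128.6, 108.5]
tcp_rot: [3.141, 0.001, 0.106]
contact_force: [0.2, 0.3, 0.7]
opening: 0.648
```

```bash
python3 plan.py 509.8 132 58 0.1 5
```

```text
(5, 'x', [0.09, -0.06, 1.01, 0.001])
```

drive_tool([
  [0.09,-0.06,1.01,0],
  [0.09,-0.06,1.01,0],
  [0.09,-0.06,1.01,0],
  [0.09,-0.06,1.01,0],
  [0.09,-0.06,1.01,0],
  [0,0,0,0],
  [0,0,0,0],
])

```text
clock: 18.57
eef_pos: [509.9, 131.9, 57.9]
tcp_rot: [3.141, 0.002, 0.103]
contact_force: [0.2, 0.6, -0.0]
opening: 0.651
```

drive_tool([
  [0,0,0,0],
  [0,0,0,0],
  [0,0,0,0],
  [0,0,0,0],
  [0,0,0,0],
  [0,0,0,0],
], jaw=1, force=25)

```text
clock: 19.07
eef_pos: [510.9, 132.2, 59.5]
tcp_rot: [-3.141, -0.001, 0.103]
contact_force: [0.0, -0.8, 5.8]
opening: 0.245
```

```bash
python3 - <<'E'
from h import *
from plan import plan
s=r.sense(); P=s['eef_pos']; print(P,s['opening']*85,s['contact_force'])
al=.1; plan(P[0]-90*np.sin(al),P[1]+90*np.cos(al),P[2],s['tcp_rot'][2],12)
E
```

```text
[510.90890771 132.23267456  59.48405173] 20.817760346075616 [ 0.03609914 -0.79892048  5.7530347 ]
(12, 'x', [0.0, -0.75, -0.0, -0.0])
```

drive_tool([
  [0,-0.3,0,0],
  [0,-0.6,0,0],
  [0,-0.8,0,0],
  [0,-0.9,0,0],
  [0,-0.9,0,0],
  [0,-0.9,0,0],
  [0,-0.9,0,0],
  [0,-0.9,0,0],
  [0,-0.8,0,0],
  [0,-0.7,0,0],
  [0,-0.5,0,0],
  [0,-0.3,0,0],
])

```text
clock: 20.07
eef_pos: [502.5, 216.8, 59.5]
tcp_rot: [3.141, -0.002, 0.104]
contact_force: [1.2, -4.5, 5.7]
opening: 0.248
```

drive_tool([
  [0,-0.1,0,0],
  [0,0,0,0],
  [0,0,0,0],
])

```text
clock: 20.32
eef_pos: [502.4, 217.7, 59.5]
tcp_rot: [-3.141, -0.002, 0.103]
contact_force: [0.7, -2.2, 6.3]
opening: 0.249
```

```bash
python3 - <<'E'
from h import *
s=r.sense(); print(s['eef_pos'],s['contact_force'],s['opening'])
a,_,_=snap('side','s9'); b,_,_=snap('scene','c9'); c,_,_=snap('wrist','w9')
cv2.imwrite('pics/v9.png',np.hstack([cv2.resize(a[140:290,320:440],(400,500),interpolation=2),cv2.resize(b[240:390,280:400],(400,500),interpolation=2)])[:,:,::-1])
E
```

```text
[502.42731567 217.74489149  59.48898668] [ 0.7226769  -2.15183245  6.34852551] 0.24885487560626254
```

View pics/v9.png

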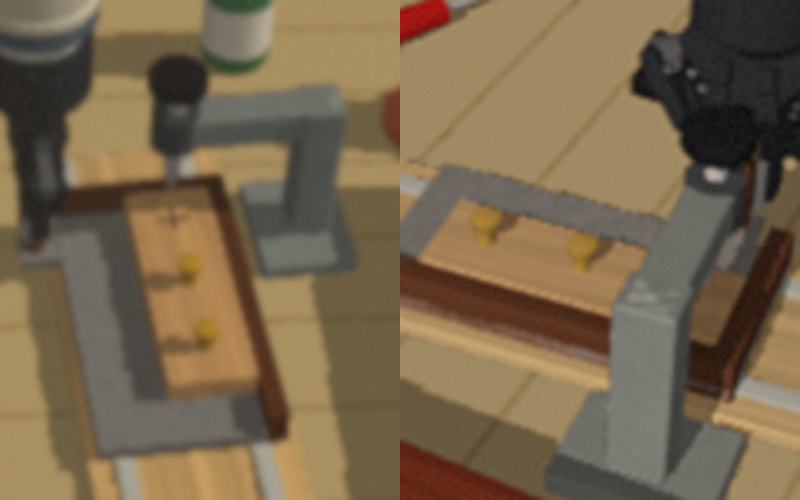

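View pics/w9.png

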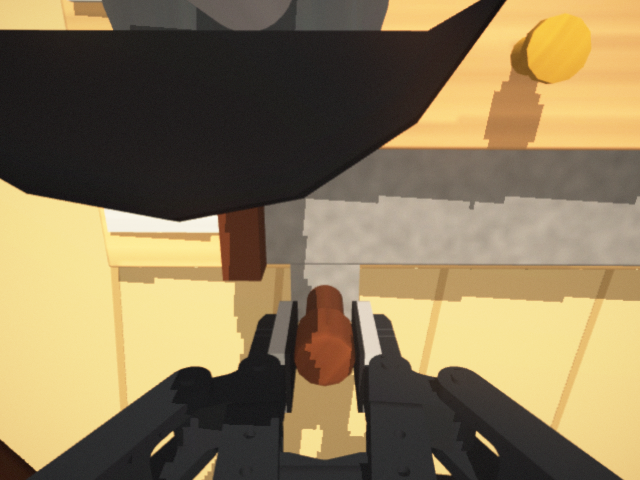

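Crop v9 (side): the cross is at full-image (372.5,204.5) and the point just ahead of it at (371.6,196), so the slide is slightly short. w9 shows the handle gripped squarely. I'll refine the remaining distance numerically.

```bash
python3 - <<'E'
from h import *
im,d,p=load('w8'); C=-p['R'].T@p['t']; T=np.array([565.5,72.75,112]); print('cam-TCP',C-T,'axis',p['R'][2])
im,d,p=load('s9')
# cross: blackhat centroid
g=cv2.cvtColor(im,cv2.COLOR_RGB2GRAY); bh=cv2.morphologyEx(g,cv2.MORPH_BLACKHAT,np.ones((7,7))).astype(float)
w=bh[198:212,363:382]; np.set_printoptions(linewidth=200); print(w.astype(int)); w=np.where(w>.45*w.max(),w,0); v,u=np.mgrid[198:212,363:382]; uv=[(u*w).sum()/w.sum(),(v*w).sum()/w.sum()]; print(uv,onplane(p,[uv],41))
print(g[186:204,363:382])
# cap: dark blob top ellipse
X=cloud(p,d)
hsv=cv2.cvtColor(im,cv2.COLOR_RGB2HSV); k=(hsv[...,2]<60); k[:145]=0;k[185:]=0;k[:,:360]=0;k[:,395:]=0
ys,xs=np.nonzero(k); print('cap dark bbox',xs.min(),xs.max(),ys.min(),ys.max())
for z,q in((163,(595.9,232)),(55,(595.9,232)),(41,(595.9,232))): print(z,proj(p,np.array([*q,z])))
E
```

```text
cam-TCP [ -9.18442688  82.55534469 127.53396541] axis [ 0.03927318 -0.32015436 -0.946551  ]
[[10 10 10  8  9  9  5  4  4  4  3  3  3  0  2  4  1  0  5]
 [ 2  4  6  5  5  2  0  0  0  0  0  1  2  0  2  2  0  0  2]
 [ 2  2  5  4  5  0  0  0  2  0  0  0  1  2  3  4  3  1  0]
 [ 2  3  4  3  2  0  0  4  4  0  0  0  0  0  0  3  2  4  0]
 [ 0  0  1  1  0  0  0  7 10  0  0  0  0  0  0  0  1  0  0]
 [ 0  1  3  0  0  0  3 11 17  4  0  0  0  0  0  0  0  2  0]
 [ 0  0  0  0  3  2  2 10 20 16  7  6  7  7  0  0  0  3  1]
 [ 0  0  0  0  7 13 14 17 31 29 20 15 11  6  0  0  0  3  1]
 [ 0  0  0  0  7 13 16 20 30 31 18  5  1  0  0  0  0  0  1]
 [ 0  1  0  0  1  2  5  8 17 21  4  0  0  0  0  0  0  0  2]
 [ 0  0  0  0  0  1  4  4 10 11  1  0  0  0  1  0  0  0  0]
 [ 0  0  0  0  1  4  5  5  7  8  0  0  0  0  0  0  0  0  0]
 [ 1  0  1  0  2  3  4  5  6  2  0  0  0  0  0  1  0  0  0]
 [ 2  0  1  0  2  4  4  6  5  2  1  0  0  0  0  0  0  0  0]]
[np.float64(371.3644578313253), np.float64(205.3644578313253)] [[597.66064511 221.61205928  41.        ]]
[[146 145 139 125 110  92  74  62  59  59  66  81  97 114 128
[... 791 characters left out ...]
 72  70  73  67]
 [ 67  68  70  70  70  73  76  81  82  81  81  81  83  85  85  83  85  85  80]
 [ 82  82  82  84  83  83  87  89  90  90  90  89  89  92  90  88  91  90  85]
 [ 90  88  86  87  87  90  92  93  94  94  93  91  90  92  90  90  92  90  88]
 [ 90  90  87  88  87  92  92  93  92  94  94  94  91  90  89  88  89  89  90]
 [ 92  91  90  91  92  95  98  94  94  98 103 101  99  95  92  89  90  88  92]
 [ 98  99  98  98 106 109 109 102  99 109 117 117 113 105 100  99  96  97  97]
 [116 115 113 116 120 124 121 113 107 120 129 128 125 118 116 116 113 111 113]]
cap dark bbox 365 381 157 184
163 [[373.06969585 162.58968959]]
55 [[370.57259553 197.99612431]]
41 [[370.26678049 202.28317141]]
```

drive_tool([
  [0,-0.3,0,0],
  [0,-0.4,0,0],
  [0,-0.3,0,0],
  [0,-0.15,0,0],
  [0,0,0,0],
])

```text
clock: 20.88
eef_pos: [501.3, 229.1, 59.5]
tcp_rot: [3.142, -0.002, 0.103]
contact_force: [0.4, -1.7, 5.8]
opening: 0.247
```

drive_tool([
  [0,0,0,0],
  [0,0,0,0],
  [0,0,0,0],
  [0,0,0,0],
], jaw=0.4)

```text
clock: 21.22
eef_pos: [500.3, 229.0, 58.7]
tcp_rot: [3.142, 0.0, 0.103]
contact_force: [1.5, 0.0, 0.2]
opening: 0.6
```

drive_tool([
  [0,0,-1.2,0],
  [0,0,-1.2,0],
  [0,0,-1.2,0],
  [0,0,-1.2,0],
  [0,0,-1,0],
  [0,0,0,0],
])

```text
clock: 21.72
eef_pos: [502.0, 229.8, 119.8]
tcp_rot: [-3.14, -0.004, 0.103]
contact_force: [0.3, 0.2, 0.2]
opening: 0.603
```

```bash
python3 plan.py 512 255 112 1.673 12
python3 - <<'E'
from h import *
im,d,p=load('w8'); C=-p['R'].T@p['t']; C2=np.array([512-8.5,255+82.5,112+127.5]); q=dict(p); q['t']=-p['R']@C2
print(proj(q,np.array([[597,233,55],[597,233,41]])))
im,d,p=load('side0'); X=cloud(p,d); m=(X[...,2]>100)&(X[...,2]<140); m[:,:375]=0; m[:,410:]=0; m[150:]=0; print('glue',np.nanmean(X[m],0),m.sum())
E
```

```text
[[0.1, -0.2, 0.07, -0.131], [0.13, -0.19, 0.07, -0.131], [0.15, -0.17, 0.07, -0.131], [0.17, -0.15, 0.07, -0.131], [0.19, -0.12, 0.07, -0.131], [0.21, -0.1, 0.07, -0.131], [0.22, -0.07, 0.07, -0.131], [0.22, -0.04, 0.07, -0.131], [0.23, -0.01, 0.07, -0.131], [0.23, 0.02, 0.07, -0.131], [0.22, 0.05, 0.07, -0.131], [0.21, 0.08, 0.07, -0.131]]
[[480.99537808 330.63085267]
 [471.56505006 316.9530632 ]]
glue [667.41897223 538.91427654 119.64690693] 478
```

drive_tool([
  [0.1,-0.2,0.07,-0.12],
  [0.13,-0.19,0.07,-0.12],
  [0.15,-0.17,0.07,-0.12],
  [0.17,-0.15,0.07,-0.12],
  [0.19,-0.12,0.07,-0.12],
  [0.21,-0.1,0.07,-0.12],
  [0.22,-0.07,0.07,-0.12],
  [0.22,-0.04,0.07,-0.12],
  [0.23,-0.01,0.07,-0.12],
  [0.23,0.02,0.07,-0.12],
  [0.22,0.05,0.07,-0.12],
  [0.21,0.08,0.07,-0.12],
], jaw=1)

```text
clock: 22.72
eef_pos: [511.8, 253.9, 108.4]
tcp_rot: [-3.141, 0.0, 1.549]
contact_force: [-0.2, 0.7, -0.8]
opening: -0.001
```

drive_tool([
  [0,0,0,-0.12],
  [0,0,0,-0.01],
  [0,0,0,0],
])

```text
clock: 22.97
eef_pos: [511.8, 253.8, 108.4]
tcp_rot: [-3.141, 0.0, 1.67]
contact_force: [-0.7, 0.4, -0.0]
opening: 0.001
```

```bash
python3 - <<'E'
from h import *
s=r.sense(); print(s['eef_pos'],s['tcp_rot'])
c,_,p=snap('wrist','w10'); print(proj(p,np.array([[597,233,55],[597,233,41]])))
cv2.imwrite('pics/v10.png',cv2.resize(c[230:430,380:640],(780,600),interpolation=2)[:,:,::-1])
E
```

```text
[511.75762533 253.75994164 108.38130677] [-3.14131341e+00  8.82660470e-05  1.66997476e+00]
[[488.69861463 333.73979063]
 [478.75080888 319.54117783]]
```

View pics/v10.png

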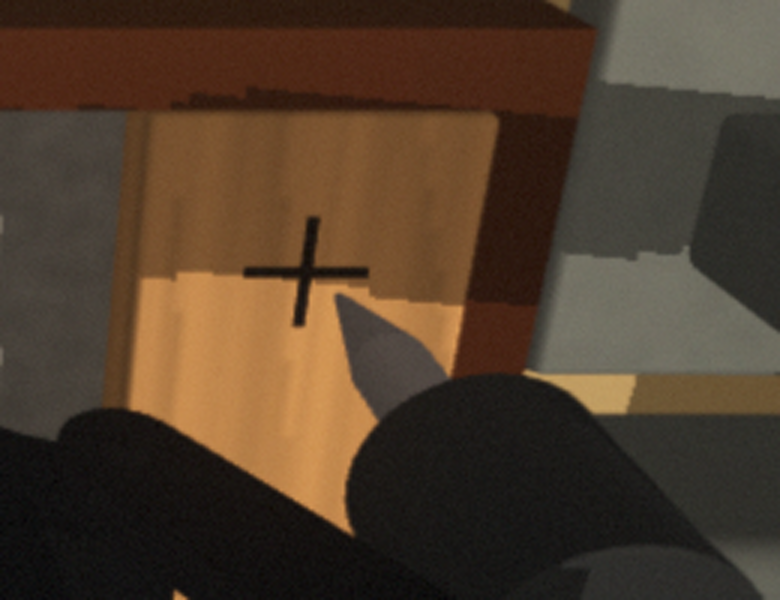

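Crop v10: the cross is at full-image (482.7,320.7), the steel point's tip at (492.7,328.0), and the rack is flush on both faces. I'll compute the remaining offset from these.

```bash
python3 - <<'E'
from h import *
im,d,p=load('w10'); c=onplane(p,[[380+307.5/3-.33,230+271.5/3-.33]],41)[0]; t=onplane(p,[[380+339/3-.33,230+293/3-.33]],55)[0]
al=.098; xh=np.array([np.cos(al),np.sin(al)]);yh=np.array([-xh[1],xh[0]])
print(c,t,'tip-cross sled axes',(t-c)[:2]@xh,(t-c)[:2]@yh)
E
```

```text
[598.90715855 232.80942949  41.        ] [598.13726152 236.81862584  55.        ] tip-cross sled axes -0.37393029187170845 4.065288793913301
```

```bash
python3 plan.py 500.7 228.8 110 1.67 4
```

```text
(4, 'x', [-0.59, -0.34, -0.04, -0.0])
```

drive_tool([
  [-0.59,-0.34,0,0],
  [-0.59,-0.34,0,0],
  [-0.59,-0.34,0,0],
  [-0.59,-0.34,0,0],
  [0,0,0,0],
  [0,0,0,0],
], jaw=0.45)

```text
clock: 23.52
eef_pos: [500.7, 228.4, 108.6]
tcp_rot: [3.142, -0.0, 1.672]
contact_force: [0.1, 0.3, 0.5]
opening: 0.549
```

drive_tool([
  [0,0,1,0],
  [0,0,1,0],
  [0,0,1,0],
  [0,0,1,0],
  [0,0,1,0],
  [0,0,0,0],
  [0,0,0,0],
])

```text
clock: 24.1
eef_pos: [500.2, 228.8, 57.4]
tcp_rot: [-3.14, 0.001, 1.673]
contact_force: [-0.1, 0.4, 0.4]
opening: 0.548
```

drive_tool([
  [0,0,0,0],
  [0,0,0,0],
  [0,0,0,0],
  [0,0,0,0],
  [0,0,0,0],
], jaw=1, force=30)

```text
clock: 24.52
eef_pos: [499.7, 228.9, 59.0]
tcp_rot: [-3.14, -0.0, 1.672]
contact_force: [-4.2, 1.2, 4.5]
opening: 0.244
```

drive_tool([
  [0,0,0,0],
  [0,0,0,0],
])

```text
clock: 24.68
eef_pos: [499.7, 228.9, 59.0]
tcp_rot: [-3.14, -0.0, 1.672]
contact_force: [-5.6, 0.3, 4.3]
opening: 0.242
```

drive_tool([
  [0.1,0,0,0],
  [0.15,0,0,0],
  [0.13,0,0,0],
  [0.05,0,0,0],
  [0,0,0,0],
  [0,0,0,0],
])

```text
clock: 25.18
eef_pos: [499.4, 232.5, 59.0]
tcp_rot: [-3.14, 0.001, 1.673]
contact_force: [-3.4, -4.5, 6.4]
opening: 0.238
```

drive_tool([
  [0,0,0,0],
  [0,0,0,0],
  [0,0,0,0],
  [0,0,0,0],
], jaw=0.45)

```text
clock: 25.52
eef_pos: [500.8, 233.5, 58.7]
tcp_rot: [3.141, -0.0, 1.673]
contact_force: [0.5, 0.6, 0.1]
opening: 0.543
```

drive_tool([
  [0,0,-1.2,0],
  [0,0,-1.2,0],
  [0,0,-1.2,0],
  [0,0,-1.2,0],
  [0,0,-0.2,0],
  [0,0,0,0],
])

```text
clock: 26.02
eef_pos: [501.3, 233.7, 110.2]
tcp_rot: [3.139, -0.001, 1.673]
contact_force: [-0.5, -0.1, 0.2]
opening: 0.551
```

```bash
python3 plan.py 511.8 253.8 108.4 1.67 4
```

```text
(4, 'x', [0.47, 0.31, 0.05, 0.001])
```

drive_tool([
  [0.47,0.31,0.05,0],
  [0.47,0.31,0.05,0],
  [0.47,0.31,0.05,0],
  [0.47,0.31,0.05,0],
  [0,0,0,0],
  [0,0,0,0],
  [0,0,0,0],
], jaw=1)

```text
clock: 26.6
eef_pos: [510.5, 253.2, 106.1]
tcp_rot: [-3.141, 0.0, 1.673]
contact_force: [-0.3, -0.1, 0.3]
opening: -0.002
```

```bash
python3 - <<'E'
from h import *
s=r.sense(); print(s['eef_pos'],s['tcp_rot'])
c,_,p=snap('wrist','w11'); print(proj(p,np.array([[598.14,236.8,55]])))
cv2.imwrite('pics/v11.png',cv2.resize(c[260:400,420:600],(720,560),interpolation=2)[:,:,::-1])
def cross(f):
    im,d,p=load(f); g=cv2.cvtColor(im,cv2.COLOR_RGB2GRAY)
    m=(g[295:345,455:515]<45).astype(np.uint8); n,l,st,ce=cv2.connectedComponentsWithStats(m)
    print(f,[(st[i].tolist(),(ce[i]+[455,295]).round(1).tolist()) for i in range(1,n) if st[i,4]>15])
cross('w10');cross('w11')
E
```

```text
[510.50523859 253.22321553 106.11715681] [-3.14084504e+00  2.99048550e-04  1.67312716e+00]
[[497.10564821 329.47572288]]
w10 [([6, 8, 42, 35, 229], [481.7, 319.2])]
w11 [([11, 3, 42, 37, 262], [486.5, 315.7])]
```

View pics/v11.png

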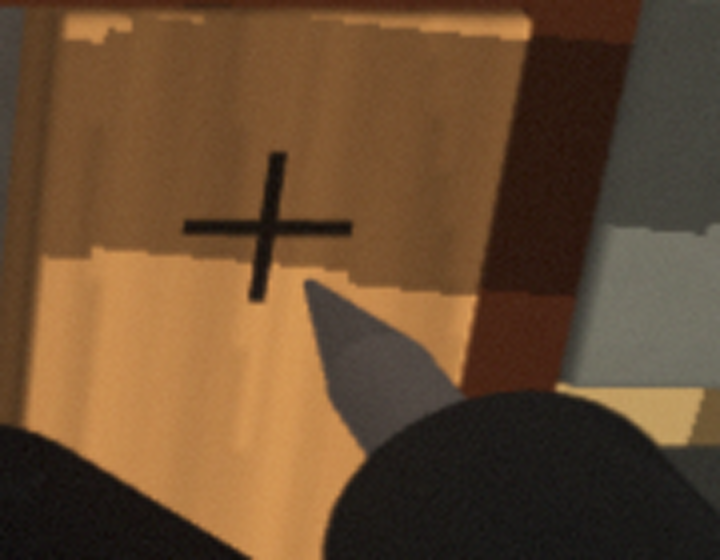

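Crop v11: the cross is at (487.1,317.0), the tip at (496.7,330.7), and the rack is flush with fence and stop. That is close to the pure vertical parallax of 14 mm.

```bash
python3 - <<'E'
from h import *
from plan import plan
im,d,p=load('w11'); c=onplane(p,[[486.75,316.6]],41)[0]; t=onplane(p,[[496.3,330.2]],55)[0]
print(c,t,t-c)
for h in(13,15): print(h,(onplane(p,[[496.3,330.2]],41+h)[0]-c)[:2])
plan(597.5,235.3,205,1.67,12)
plan(597.5,235.3,190,1.67,8,start=(s:=(510.5,253.2,240,1.673)))
E
```

```text
[598.4507034  236.05576526  41.        ] [597.84111788 236.35542215  55.        ] [-0.60958552  0.29965689 14.        ]
13 [-0.06910203 -0.26036056]
15 [-1.150069    0.85967434]
(12, 'x', [-0.22, 0.71, -0.82, 0.0])
(8, 'x', [-0.33, 1.06, 0.62, 0.0])
```

Residual is about 0.3 mm along the sled and 0.6 mm across. Now the press: rise first, move over the cap, then go down.

drive_tool([
  [0,0,-2,0],
  [0,0,-3,0],
  [0,0,-3,0],
  [0,0,-3,0],
  [0,0,-1,0],
  [0,0,0,0],
])

```text
clock: 27.15
eef_pos: [512.2, 253.8, 229.5]
tcp_rot: [3.137, -0.002, 1.673]
contact_force: [-0.0, -0.1, 0.6]
opening: -0.001
```

drive_tool([
  [-0.33,1.06,0,0],
  [-0.33,1.06,0,0],
  [-0.33,1.06,0,0],
  [-0.33,1.06,0,0],
  [-0.33,1.06,0,0],
  [-0.33,1.06,0,0],
  [-0.33,1.06,0,0],
  [-0.33,1.06,0,0],
  [0,0,0,0],
  [0,0,0,0],
])

```text
clock: 27.98
eef_pos: [598.3, 235.4, 226.2]
tcp_rot: [-3.141, -0.0, 1.672]
contact_force: [-0.6, 0.7, -0.1]
opening: -0.001
```

drive_tool([
  [0,0,1,0],
  [0,0,1,0],
  [0,0,1,0],
  [0,0,1,0],
  [0,0,0,0],
])

```text
clock: 28.4
eef_pos: [596.1, 235.2, 183.4]
tcp_rot: [-3.137, 0.001, 1.673]
contact_force: [-0.4, 0.2, -0.3]
opening: 0.004
```

drive_tool([
  [0,0,0.3,0],
  [0,0,0.3,0],
  [0,0,0.3,0],
  [0,0,0.2,0],
  [0,0,0,0],
])

```text
clock: 28.82
eef_pos: [598.0, 235.7, 175.6]
tcp_rot: [3.141, -0.0, 1.673]
contact_force: [-0.9, 0.3, 3.7]
opening: -0.0
```

drive_tool([
  [0,0,0.3,0],
  [0,0,0.3,0],
  [0,0,0.2,0],
  [0,0,0,0],
])

```text
clock: 29.15
eef_pos: [598.1, 235.8, 167.4]
tcp_rot: [3.141, -0.0, 1.673]
contact_force: [-0.2, 0.6, 5.9]
opening: 0.003
```

drive_tool([
  [0,0,0.1,0],
  [0,0,0.1,0],
  [0,0,0,0],
])

```text
clock: 29.4
eef_pos: [598.1, 235.8, 166.1]
tcp_rot: [3.141, -0.0, 1.673]
contact_force: [-2.2, -0.3, 6.5]
opening: -0.003
```

drive_tool([
  [0,0,0.1,0],
  [0,0,0.1,0],
  [0,0,0,0],
])

```text
clock: 29.65
eef_pos: [598.2, 235.8, 165.9]
tcp_rot: [3.14, -0.0, 1.673]
contact_force: [-6.8, -1.9, 21.9]
opening: 0.005
```

drive_tool([
  [0,0,0.1,0],
  [0,0,0,0],
  [0,0,0,0],
])

```text
clock: 29.9
eef_pos: [598.3, 235.8, 165.8]
tcp_rot: [3.14, -0.001, 1.673]
contact_force: [-8.7, -2.6, 29.0]
opening: -0.0
```

The cap bottomed out: the tool stopped 14 mm below first contact with the force at 29 N. Now release and retreat.

drive_tool([
  [0,0,-0.3,0],
  [0,0,-0.5,0],
  [0,0,-0.5,0],
  [0,0,-1,0],
  [0,0,-2,0],
  [0,0,-2,0],
  [0,0,0,0],
])

```text
clock: 30.48
eef_pos: [599.5, 236.1, 229.4]
tcp_rot: [3.137, -0.001, 1.673]
contact_force: [0.7, 0.3, -0.4]
opening: 0.005
```

drive_tool([
  [0.28,-1.1,0,0],
  [0.28,-1.1,0,0],
  [0.28,-1.1,0,0],
  [0.28,-1.1,0,0],
  [0.28,-1.1,0,0],
  [0.28,-1.1,0,0],
  [0.28,-1.1,0,0],
  [0.28,-1.1,0,0],
  [0,0,0,0],
])

```text
clock: 31.23
eef_pos: [505.7, 249.1, 225.4]
tcp_rot: [-3.14, 0.0, 1.674]
contact_force: [0.4, 0.7, 0.6]
opening: -0.005
```

drive_tool([
  [0,0,2,0],
  [0,0,3,0],
  [0,0,3,0],
  [0,0,2,0],
  [0,0,0.5,0],
  [0,0,0,0],
  [0,0,0,0],
])

```text
clock: 31.82
eef_pos: [508.6, 249.2, 121.2]
tcp_rot: [3.141, -0.0, 1.673]
contact_force: [-0.1, 0.0, -0.1]
opening: -0.001
```

```bash
python3 - <<'E'
from h import *
s=r.sense(); print(s['eef_pos'],s['contact_force'])
im,d,p=snap('wrist','w12'); g=cv2.cvtColor(im,cv2.COLOR_RGB2GRAY)
# cross by same mask as before; rack corner check
pc=proj(p,np.array([[598.45,236.06,41],[597.84,236.36,55]])); print('expect cross,tip',pc)
u,v=pc[0].astype(int); 
def cross(g,u,v):
    w=g[v-16:v+17,u-20:u+21]; m=(w<45).astype(np.uint8); n,l,st,ce=cv2.connectedComponentsWithStats(m)
    i=1+np.argmax(st[1:,4]); ys,xs=np.nonzero(l==i); cols=np.bincount(xs,minlength=41); rows=np.bincount(ys,minlength=33)
    R=[k for k in range(33) if rows[k]>=15]; C=[k for k in range(41) if cols[k]>=10]; return st[i],u-20+np.mean(C),v-16+np.mean(R)
print(cross(g,u,v)); im0,_,p0=load('w11'); print('ref w11',cross(cv2.cvtColor(im0,cv2.COLOR_RGB2GRAY),487,317))
# template match of tip patch from w11
T=im0[322:340,488:504]; S=im[int(pc[1,1])-25:int(pc[1,1])+30,int(pc[1,0])-25:int(pc[1,0])+30]
q=cv2.matchTemplate(S,T,cv2.TM_CCOEFF_NORMED); _,mx,_,loc=cv2.minMaxLoc(q); print('tip patch',mx,np.array(loc)+[int(pc[1,0])-25+8.3,int(pc[1,1])-25+8.2])
ims,ds,ps=snap('side','s12'); X=cloud(ps,ds); m=X[145:200,355:400]; k=(m[...,2]>150)&(m[...,2]<170); print('cap top z',np.nanmedian(m[k],0),k.sum())
i0=load('side0')[0].astype(int); df=np.abs(ims.astype(int)-i0).max(2)>40
for n,(x,y,w,h) in dict(remote=(258,205,28,60),screwdr=(220,300,100,42),case=(258,135,64,42),glue=(380,112,26,50),mug=(450,285,50,65),tumbler=(430,362,50,65),purple=(132,385,106,50),small=(180,165,58,45)).items(): print(n,round(df[y:y+h,x:x+w].mean(),3),end='; ')
E
```

```text
[508.6478443  249.19952593 121.22965486] [-0.05526643  0.01549412 -0.09130735]
expect cross,tip [[481.25110743 296.95424145]
 [489.91270611 308.49015036]]
(array([  1,   0,  39,  33, 206], dtype=int32), np.float64(481.5), np.float64(297.0))
ref w11 (array([  0,   0,  41,  33, 247], dtype=int32), np.float64(486.5), np.float64(316.5))
tip patch 0.9486154913902283 [490.3 309.2]
cap top z [595.76088154 230.66025774 161.31309086] 244
remote 0.01; screwdr 0.0; case 0.084; glue 0.0; mug 0.0; tumbler 0.0; purple 0.0; small 0.113;
```

```bash
python3 -c "
from rig import job
print(job.sign_off())"
```

```text
the job is handed in; nothing more can be done
None
```

I laid the rack on the sled, pushed it flush into the corner and slid the sled until the cross was under the point. I then pressed the cap fully down once, let it spring back, and handed the job in at about 32 s of the 64 s allowed.

**Alignment:** Before the press, the wrist view put the cross within about 0.3 mm (along the sled) and 0.6 mm (across) of the point. My first slide had left it about 4 mm short, so I re-gripped the handle and corrected it before pressing.

**Press:** The tool stopped 14 mm below first contact, with the force rising to 29 N.

**After the press:**
- The cross and the point were still where expected, within about 1 pixel.
- The cap read 161.3 mm, the same as before the press.
- The gripper was clear, with no contact force.

**Flushness:** The last picture I viewed, taken just before the press, showed the rack flush against the fence and stop. I did not view another one afterwards; I only confirmed numerically that the cross had not moved.

**Bystanders:** Comparing the first and last side pictures showed no change at the glue, mug, tumbler, screwdriver or purple rack, and only 1% of pixels at the remote. The picture changed by about 8% at the case and 11% at the small press. I took that to be the arm and its shadow, as nothing went near them, but I did not check it separately.

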